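# Close the moisture tester with its click-stop cap

### The arm

A 6-joint arm with a two-finger parallel gripper is mounted at the origin on a cart in front of the work surface, level with it; the furniture and walls round the work are solid. World frame = base frame: x ahead of the robot, y to its left, z up, the work surface at z = 0. Lengths are in m, angles in rad, forces in N, time in s.
With the tool pointing down it reaches from about 0.25 to 0.725 m from the base axis. Payload 4 kg.
Tool frame: the origin (TCP) lies midway between the tips of the shut fingers; the grasp point (between the pads) lies 19 mm behind it; z points along the fingers, y is the line along which they close (so a half turn about z gives the same grasp; the last joint's range is limited). The gripper opens to 85 mm and grips with 20 to 120 N. Pads are 22 mm wide; open, the fingers measure 114 mm over their backs; the gripper's body (76 mm by 85 mm) begins 54 mm behind the grasp point. The pads swing forward as they close: fully open they stand 13 mm farther back than shut.
Start: joints at [-1.123, 0.241, 0.005, 1.335, 0, 1.571], TCP at [0.216, -0.451, 0.207] pointing down, gripper open.
Joint ranges: [-2.72, 2.72], [-1.05, 1.87], [-1.09, 1.28], [-1.99, 2.15], [-1.42, 1.44], [-3.14, 3.14]. Speed limits (rad/s): [2.79, 2.79, 3.14, 3.14, 3.14, 3.14].

### API

Orientations are given as a unit quaternion [x, y, z, w].
In Python, from workcell import status, camera, get_calibration, ticket gives the robot as it stands.
- The arm moves only by the shell command python3 -m creep 'ROWS' [OPENING]. ROWS is JSON, a list of rows, each a list of 6 numbers: the shift along the world's x, y, z in cm, then the turn, a rotation vector about the world's x, y, z in degrees. A call has 1 to 8 rows; each row shifts and turns the commanded pose from where the row before left it; what a row does not reach is not made up. A row lasts 1/10 s, in which the tool goes at most 50 mm and 8.59 degrees, less where a joint would pass 70% of its speed; a pose out of reach is approached as far as the arm can. A call is refused whole if a number of a shift passes 5 or a number of a turn 8.59, either way. A call with a gripper value outside its range is refused whole. OPENING is the opening, from -1 (shut) to 1 (fully open), so that 0 is half open, set as the call begins (- or left out, the last holds). The fingers move at their own pace and stop on an object; the grip force is fixed at half the most. Time passes only in rows, so rows that do not move let the fingers close. It gives the time, the measured TCP pose, the force, the opening and the grip force at its end, in the units of the state.
- status.get_obs(): the state, without advancing time (a new reading comes with each control period).
- camera(name): name is "side" or "top"; returns the picture (384x512x3 uint8, red, green, blue); there is no depth.
- get_calibration(name): a dict with "fx", "fy", "cx", "cy" (pixels), "rvec" (rotation vector, rad) and "tvec" (3), from world to camera coordinates, as OpenCV has them. Camera axes: x right, y down, z forward; pixel columns grow to the right and rows downward; lengths in m; the calibration is good to about 2 mm. A picture is of the moment at which its call begins. get_calibration takes no time and is no camera call.
- ticket.job_done(): hands the job in; it is judged then, once.
The state is a dict: "clock": time; "joint_pos": joint angles; "joint_vel": joint speeds; "tau": joint torques, N m; "eef_pos": TCP position; "tool_rot": TCP orientation; "ft_force": force on the tool from outside, world axes, zero at the start; "ft_torque": the same for the moment, N m; "grip_width": finger opening in m; "grasp_force": force on a finger pad.
Only numpy, scipy, OpenCV 4.12 (cv2) and the standard library are available. Lean on these libraries where they do the work, as an engineer would, in place of code of your own. Each camera call takes 0.05 s, during which the arm holds its last target. There are 200 camera calls.

### The job

Close the gas-pressure soil-moisture tester: take its click-stop cap by the red grip bar, set it on the neck so that the cross pin drops through the two slots, turn it clockwise under light downward pressure until it stops home beneath the lips, then keep turning until the ratchet has clicked two to four times, and let go. The neck ring never sits at quite the same height, so go by feel: press just enough to follow the cap down without over-squeezing the blue seal, do not let the ratchet click before the cap is home or run past the fourth click, and leave the other things where they are.

Things in the scene. Friction and masses are not known exactly. Their poses are not given: they have to be found in the camera images.
- vessel: The tester: aluminium vessel 74 mm across on a grey foot 116 mm across, fixed to the worktop; gauge on its -x side. Origin: centre of the foot's underside. In its neck sits a steel ring, 57 mm outside, that carries slots, lips and seal: a shimmed wearing part. It stands up to 4.5 mm higher or lower than its nominal height (not measured); all heights given here for the closed cap shift with it
- neck (a point): Centre of the neck ring's mouth at its nominal height, 130 mm above the worktop; z up. The ring's bore is 37 mm, with two slots opposite each other along this frame's x axis, each 8 mm wide at the bore and 11 mm outside, reaching 25.5 mm from the axis. Clockwise (from above) of each slot, a ramp under the lip from 13 to 38 degrees draws the pin down 3.5 mm, then level; a solid stop at 75 degrees
- seal (a joint): Squeeze of the blue springy sealing ring on top of the neck ring (60 mm outside, 52 mm inside, its top 3.5 mm above the steel when free), m: 0 free, grows as it is pressed down. It pushes up with 5 N at first and 2 N more per mm. Closing the cap squeezes it by 2 mm (9 N); more than 3.3 mm (11.5 N) spoils it
- cap: The cap's inner part (whole cap about 0.2 kg): a plug 33 mm across, 17.5 mm long, tapered to 28 mm at its foot, with a steel cross pin 6 mm thick, 48 mm long along x, its centre 5 mm above the foot. Origin: centre of the plug's foot, z up; at the start it stands loose on its foot on the worktop. With the pin in the slots the foot is about 14 mm below the ring's top, home about 16 mm
- cap_flange (a point): Centre of the underside of the cap's flange (66 mm across), which presses on the seal: 17.5 mm above the plug's foot, axes of cap. It is about 3.5 mm above the ring's top when the pin has dropped through the slots and the cap rests on the seal, about 1.5 mm when home; about 15 mm if the pin stands on the ring beside the slots
- ratchet (a joint): Turn of the shell clockwise (from above) against the inner part, rad: 0 at the start, one click every 0.393 (22.5 degrees). The shell carries the inner part along until the torque reaches 0.2 to 0.25 N m; then its pawls climb a tooth and drop behind it, the torque falling to almost nothing at each click. It settles at whole clicks. Counter-clockwise it is locked to the inner part
- cap_bar (a point): Middle of the red grip bar on the cap's black ribbed shell (62 mm across): 57 mm above the plug's foot. The bar is 60 mm long along this frame's x, 14 mm wide along y, 30 mm high; its top is 10 mm above this point, the black deck 20 mm below it. At the start the bar lies in line with the cross pin; later it leads it by the clicks made
- jar_1: bystander: clear sample jar with soil and white lid, 62 mm across, 78 mm high; origin at the centre of its underside
- jar_2: bystander: clear sample jar with soil and white lid, 62 mm across, 78 mm high; origin at the centre of its underside
- brush: bystander: flat soft brush with wooden handle, 176 mm long along its y, 40 mm wide, 13 mm high; origin at the centre of its underside
- spatula: bystander: spatula with wooden handle, 234 mm long along its y, 28 mm wide, 22 mm high; origin at the centre of its underside
There are look-alikes about, which are no part of the job. Leave any purple or yellow look-alike of the cap alone.

How it is judged:
On the way, in this order (a step that is already met when the one before it is completed fails the run):
1. the cap sits in the neck: the cross pin is through the slots and the flange is down on the seal (horizontal distance between cap_flange and neck below 0.004 m and z of cap_flange in the frame of neck below 0.0092 m), for 0.1 s.
2. the cap is turned home under the lips (angle between the x axis of cap and the x axis of neck, either way round above 1.15 rad and z of cap_flange in the frame of neck below 0.007 m), for 0.05 s.
3. the ratchet has clicked at least twice with the cap home (value of joint ratchet above 0.7 rad and angle between the x axis of cap and the x axis of neck, either way round above 1.1 rad), for 0.05 s.
At the end, for the whole second after the job is handed in: The cap is on the neck at rest and let go: flange at most 7 mm above the nominal mouth, centred within 4 mm, upright within 0.08 rad, its pin turned at least 1.1 rad clockwise from the slots (stop at 1.3), and the ratchet standing at two to four clicks (0.7 to 1.75 rad) (all of step 3 and z of cap_flange in the frame of neck below 0.007 m and horizontal distance between cap_flange and neck below 0.004 m and angle between cap's own z axis and vertical below 0.08 rad and value of joint ratchet below 1.75 rad and linear speed of cap below 0.02 m/s); the robot touches nothing.
It fails at once if the seal is over-squeezed (more than 3.3 mm) (value of joint seal above 0.0033 m).
It fails at once if the ratchet clicks before the cap is home (value of joint ratchet above 0.4 rad and angle between the x axis of cap and the x axis of neck, either way round below 0.9 rad).
It fails at once if the ratchet is run on past the fourth click (value of joint ratchet above 1.93 rad).
It fails at once if a jar, the brush or the spatula is moved more than 30 mm (distance of any of jar_1, jar_2, brush, spatula from where it was at the start of the episode above 0.03 m).
It also fails if it takes over 64 s, if anything falls off the work surface, if the arm or the gripper's body presses on something with over 40 N, if the wrist force passes 120 N, or if a joint passes its speed limit or range.

## Working session

There is one attempt and no reset: what is moved stays moved. The work goes in short steps, Python scripts to look and compute and a shell command to move; the robot and the scene stay as the last step left them, time stands still between calls to the robot, and variables do not carry over. Pictures are saved under pics/ and viewed, at most 10 in all, crops included, and the job is handed in when it is done.

```bash
mkdir -p pics; ls; python3 - <<'E'
from workcell import status, camera, get_calibration
import cv2
for n in("side","top"):
    im=camera(n); cv2.imwrite(f"pics/{n}0.png",im[:,:,::-1]); c=get_calibration(n); print(n,c)
print(status.get_obs())
E
```

```text
pics
side {'fx': 404.08228665710436, 'fy': 404.08228665710436, 'cx': 249.24957214501597, 'cy': 192.73368812030867, 'rvec': array([ 0.76311409, -2.75056093,  0.86837453]), 'tvec': array([0.48950139, 0.30536221, 1.12239663])}
top {'fx': 495.63135045991356, 'fy': 495.63135045991356, 'cx': 253.22915351433485, 'cy': 188.68039488259538, 'rvec': array([ 2.10491829, -2.14730516,  0.17802751]), 'tvec': array([0.02004059, 0.59334945, 1.49650086])}
{'clock': 0.1, 'joint_pos': array([-1.12298462e+00,  2.41330493e-01,  3.84159318e-03,  1.33518098e+00,
       -2.77149232e-05,  1.57079113e+00]), 'joint_vel': array([ 0.00183356, -0.00320553,  0.00230244, -0.00053347, -0.00021344,
       -0.00028856]), 'tau': array([-3.94089257e-04, -3.73137152e+01,  2.53009486e+01,  1.08343354e-02,
       -1.16216206e-04,  3.79737308e-08]), 'eef_pos': array([ 0.21622352, -0.45015001,  0.20579895]), 'tool_rot': array([ 9.75036627e-01,  2.22042110e-01, -2.21510943e-04, -9.10317036e-04]), 'ft_force': array([-0.04060121,  0.06915189, -0.19498908]), 'ft_torque': array([-0.01604756,  0.02341466,  0.03179979]), 'grasp_force': 0.0, 'grip_width': 0.08541909078486877}
```

View pics/side0.png

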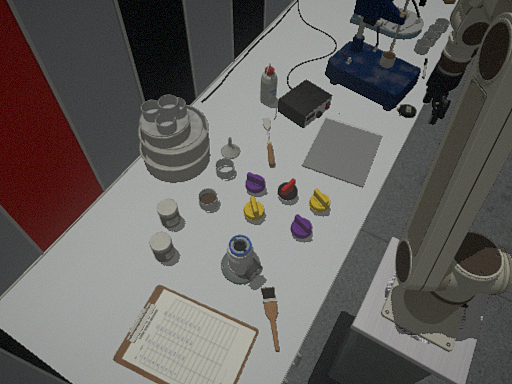

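View pics/top0.png

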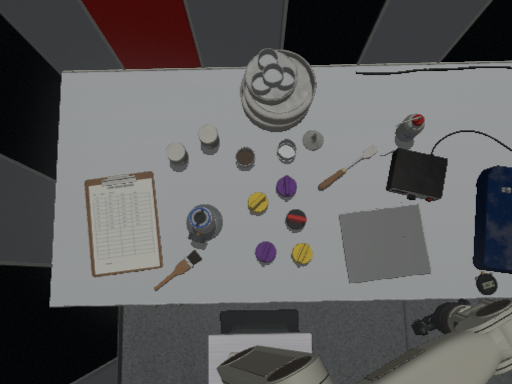

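The top view shows the red-barred cap at (296,218) with its bar roughly along the columns, so along y. The vessel mouth is at (201,219) and its gauge is below it, near (198,242). The side view has the cap at (288,190) and the mouth at (240,243).

```bash
cat > h.py <<'E'
import numpy as np, cv2
from workcell import status, camera, get_calibration
def cam(n):
    c=get_calibration(n); R=cv2.Rodrigues(np.array(c["rvec"]))[0]; K=np.array([[c["fx"],0,c["cx"]],[0,c["fy"],c["cy"]],[0,0,1]])
    return K,R,np.array(c["tvec"])
def ray(n,uv):
    K,R,t=cam(n); d=R.T@np.linalg.inv(K)@np.array([uv[0],uv[1],1.]); return -R.T@t,d
def onz(n,uv,z):
    o,d=ray(n,uv); return o+d*(z-o[2])/d[2]
def tri(a,b):
    (o1,d1),(o2,d2)=ray("top",a),ray("side",b)
    s=np.linalg.lstsq(np.c_[d1,-d2],o2-o1,rcond=None)[0]
    p,q=o1+s[0]*d1,o2+s[1]*d2; return (p+q)/2,np.linalg.norm(p-q)
def proj(n,P):
    K,R,t=cam(n); p=K@(R@np.array(P)+t); return p[:2]/p[2]
def comp(mask,near,r=20):
    n,l,s,c=cv2.connectedComponentsWithStats(mask.astype(np.uint8))
    m=np.zeros_like(l,bool)
    for i in range(1,n):
        if np.hypot(*(c[i]-near))<r and s[i,4]>3: m|=l==i
    ys,xs=np.nonzero(m); return np.c_[xs,ys].astype(np.float32)
def red(im): h=cv2.cvtColor(im,cv2.COLOR_RGB2HSV); return ((h[...,0]<8)|(h[...,0]>172))&(h[...,1]>150)&(h[...,2]>90)
def blue(im): h=cv2.cvtColor(im,cv2.COLOR_RGB2HSV); return (h[...,0]>95)&(h[...,0]<125)&(h[...,1]>80)&(h[...,2]>60)
E
python3 - <<'E'
from h import *
N={"top":((296,218),(201,217)),"side":((288,190),(240,243))}
I={n:camera(n) for n in N}; C={}
for n in N:
    p=comp(red(I[n]),N[n][0],14); c=p.mean(0); _,ev=np.linalg.eigh(np.cov(p.T)); v=ev[:,1]
    b=comp(blue(I[n]),N[n][1],18); hull=cv2.convexHull(b); e=cv2.fitEllipse(hull)
    C[n]=(c,np.array(e[0])); print(n,len(p),c,v,len(b),e)
    a1,a2=onz(n,c-8*v,.067),onz(n,c+8*v,.067); print(" bar z.067",onz(n,c,.067),"yaw",np.degrees(np.arctan2(*(a2-a1)[1::-1])))
    print(" ring z.1335",onz(n,e[0],.1335))
print("tri bar",tri(C["top"][0],C["side"][0]),"ring",tri(C["top"][1],C["side"][1]))
t=I["top"][180:280,150:250]; s=I["side"][210:310,190:290]
cv2.imwrite("pics/crop1.png",cv2.resize(np.hstack([t,s]),(800,400),interpolation=cv2.INTER_CUBIC)[...,::-1])
E
```

```text
top 76 [296.4737 217.3158] [-0.98423807 -0.17684857] 93 ((199.36314392089844, 217.110595703125), (19.88227081298828, 20.659000396728516), 162.9356689453125)
 bar z.067 [ 0.49927491 -0.12250489  0.067     ] yaw 78.56891653577887
 ring z.1335 [0.49790442 0.1671777  0.1335    ]
side 54 [287.94446 184.46297] [-0.75485064  0.65589672] 115 ((239.57186889648438, 244.6327362060547), (20.47850799560547, 22.236970901489258), 89.11332702636719)
 bar z.067 [ 0.49911879 -0.11673292  0.067     ] yaw 76.46607718699316
 ring z.1335 [0.49862537 0.17115409 0.1335    ]
tri bar (array([ 0.50094476, -0.1230764 ,  0.05797062]), np.float64(0.0012722592989982155)) ring (array([0.49954672, 0.16819432, 0.12720509]), np.float64(0.00183289739937777))
```

View pics/crop1.png

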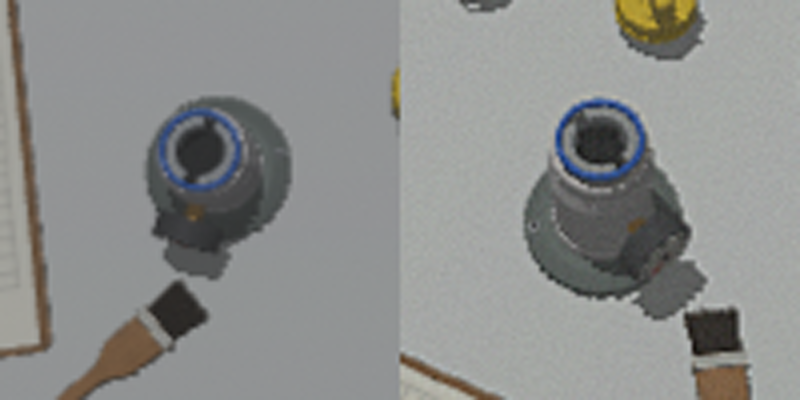

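The crop shows the blue seal ring centred near (200,150) in the top half, with dark slot notches at about (208,122) and (193,180), so the slot line is tilted a little from x. The brush and gauge lie on the -x side.

```bash
python3 - <<'E'
from h import *
from scipy.ndimage import map_coordinates
ctr={"top":(199.36,217.11),"side":(239.57,244.63)}
a=np.radians(np.arange(0,360,5)); tot=0
for n in ctr:
    g=camera(n).astype(float).mean(2); o=onz(n,ctr[n],.131)   # centre, ring top
    s=0
    for r in (.020,.0215,.023,.0245):
        P=[proj(n,(o[0]+r*np.cos(t),o[1]+r*np.sin(t),.130)) for t in a]
        P=np.array(P); s=s+map_coordinates(g,[P[:,1],P[:,0]],order=1)
    s/=4; f=(s[:36]+s[36:])/2; tot=tot+f
    print(n,np.round(s).astype(int).tolist())
    w=np.clip(np.median(f)-f-5,0,None); print(" yaw",np.degrees(np.angle((w*np.exp(2j*a[:36])).sum())/2))
q=status.get_obs()["tool_rot"]
from scipy.spatial.transform import Rotation as R
print(R.from_quat(q).as_matrix().round(3))
E
```

```text
top [112, 117, 117, 112, 113, 115, 109, 109, 116, 114, 106, 109, 108, 109, 112, 114, 112, 111, 110, 111, 112, 115, 117, 112, 114, 117, 117, 119, 116, 103, 82, 60, 50, 51, 59, 80, 100, 116, 113, 109, 108, 113, 115, 115, 115, 114, 114, 114, 110, 111, 111, 112, 111, 112, 115, 113, 111, 111, 113, 117, 115, 113, 111, 110, 108, 96, 73, 58, 55, 59, 74, 102]
 yaw -18.875825182678568
side [113, 124, 127, 127, 125, 121, 121, 122, 122, 125, 126, 126, 119, 116, 119, 122, 122, 123, 120, 120, 122, 119, 125, 124, 120, 115, 123, 124, 121, 110, 81, 56, 57, 63, 78, 103, 120, 123, 123, 123, 123, 122, 120, 123, 122, 120, 123, 124, 124, 122, 117, 118, 123, 128, 126, 122, 122, 123, 127, 126, 122, 120, 121, 124, 126, 117, 89, 74, 71, 69, 76, 90]
 yaw -18.673143600086824
[[ 0.901  0.433 -0.   ]
 [ 0.433 -0.901  0.001]
 [-0.    -0.001 -1.   ]]
```

Both views agree on the slots, at yaw about -18.8°. The bar is at about (0.500, -0.122) with yaw about 77.5°. I'll approach with tool y at 167.5° so that the last joint keeps enough range for the clockwise turn.

```bash
python3 -m creep '[[1.05,1.21,0,0,0,8.58],[1.05,1.21,0,0,0,8.58],[1.05,1.21,0,0,0,8.58],[1.05,1.21,0,0,0,8.58],[1.05,1.21,0,0,0,8.58],[1.05,1.21,0,0,0,8.58],[1.05,1.21,0,0,0,8.58],[1.05,1.21,0,0,0,8.58]]' 0
python3 -m creep '[[1.05,1.21,0,0,0,8.58],[1.05,1.21,0,0,0,8.58],[1.05,1.21,0,0,0,8.58],[1.05,1.21,0,0,0,8.58],[1.05,1.21,0,0,0,8.58],[1.05,1.21,0,0,0,8.58],[1.05,1.21,0,0,0,8.58],[1.05,1.21,0,0,0,8.58]]'
python3 -m creep '[[1.05,1.21,0,0,0,8.58],[1.05,1.21,0,0,0,8.58],[1.05,1.21,0,0,0,8.58],[1.05,1.21,0,0,0,8.58],[1.05,1.21,0,0,0,8.58],[1.05,1.21,0,0,0,8.58],[1.05,1.21,0,0,0,8.58],[1.05,1.21,0,0,0,8.58]]'
python3 -m creep '[[1.05,1.21,-1,0,0,8.58],[1.05,1.21,-2,0,0,8.58],[1.05,1.21,-2,0,0,8.58],[0,0,-2,0,0,0],[0,0,0,0,0,0],[0,0,0,0,0,0]]'
cat >>h.py <<'E'
from scipy.spatial.transform import Rotation as Ro
def st():
    o=status.get_obs(); M=Ro.from_quat(o["tool_rot"]).as_matrix()
    print("t",round(o["clock"],2),"p",o["eef_pos"].round(4),"yyaw",np.degrees(np.arctan2(M[1,1],M[0,1])).round(2),"z",M[:,2].round(3),"q",o["joint_pos"].round(3),"F",o["ft_force"].round(2),"T",o["ft_torque"].round(3),"w",round(o["grip_width"],4),"g",round(o["grasp_force"],1))
    return o
E
python3 -c "
from h import *
st()
t=camera('top')[160:280,200:360];s=camera('side')[130:250,210:370]
cv2.imwrite('pics/c2.png',cv2.resize(np.hstack([t,s]),(800,300),interpolation=cv2.INTER_CUBIC)[...,::-1])"
```

```text
clock: 1.1
eef_pos: [0.3008, -0.3533, 0.2066]
tool_rot: [0.678, 0.735, 0.0, -0.0]
ft_force: [-0.0, 0.5, -0.1]
grip_width: 0.0425
grasp_force: 0.0
clock: 1.9
eef_pos: [0.3849, -0.2565, 0.2066]
tool_rot: [0.145, 0.989, 0.0, -0.0]
ft_force: [0.1, 0.2, 0.3]
grip_width: 0.043
grasp_force: 0.0
clock: 2.7
eef_pos: [0.4688, -0.1598, 0.2065]
tool_rot: [-0.438, 0.899, 0.0, -0.0]
ft_force: [-0.5, -0.9, -1.1]
grip_width: 0.0426
grasp_force: 0.0
clock: 3.3
eef_pos: [0.4997, -0.124, 0.1366]
tool_rot: [-0.625, 0.781, 0.0, -0.0]
ft_force: [0.2, -0.4, 0.2]
grip_width: 0.0429
grasp_force: 0.0
t 3.3 p [ 0.4997 -0.124   0.1366] yyaw 167.31 z [-0.001  0.    -1.   ] q [-0.243  0.312 -0.086  1.175 -0.    -1.592] F [ 0.24 -0.35  0.2 ] T [ 0.01   0.035 -0.009] w 0.0429 g 0.0
```

View pics/c2.png

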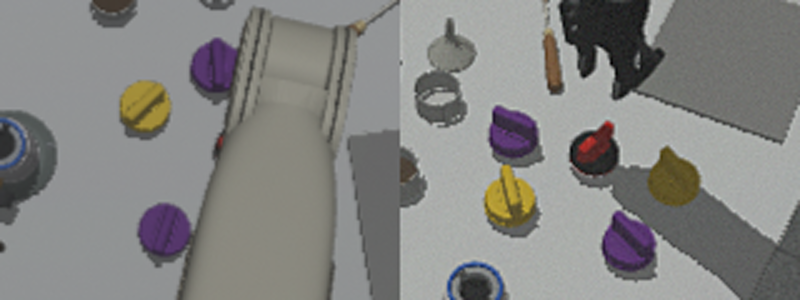

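The top view is blocked by the arm. The side view shows the red cap at (598,145) with the fingers above it and clear of the look-alikes. Next I descend and grip.

```bash
python3 -m creep '[[0,0.15,-2,0,0,0],[0,0,-2,0,0,0],[0,0,-2,0,0,0],[0,0,-2,0,0,0],[0,0,-1.4,0,0,0],[0,0,0,0,0,0]]'
python3 -m creep '[[0,0,0,0,0,0],[0,0,0,0,0,0],[0,0,0,0,0,0],[0,0,0,0,0,0],[0,0,0,0,0,0],[0,0,0,0,0,0]]' -1
python3 -c "
from h import *
st()"
```

```text
clock: 4.0
eef_pos: [0.4991, -0.1226, 0.0419]
tool_rot: [-0.624, 0.781, 0.001, -0.001]
ft_force: [0.5, 1.0, 0.3]
grip_width: 0.0427
grasp_force: 0.0
clock: 4.6
eef_pos: [0.5001, -0.1225, 0.0428]
tool_rot: [-0.625, 0.781, -0.0, 0.0]
ft_force: [-0.4, -0.5, -0.0]
grip_width: -0.0
grasp_force: 0.0
t 4.6 p [ 0.5001 -0.1225  0.0428] yyaw 167.32 z [ 0. -0. -1.] q [-0.24   0.401 -0.224  0.946 -0.    -1.59 ] F [-0.38 -0.54 -0.02] T [ 0.018 -0.048 -0.005] w -0.0 g 0.0
```

The fingers shut fully, so they missed the bar. I'll look.

```bash
python3 -c "
from h import *
im=camera('side');t=camera('top')
print(proj('side',(.5,-.1225,.0428)),proj('side',(.5,-.1225,.0)),red(im)[150:220,250:330].sum())
cv2.imwrite('pics/c3.png',cv2.resize(np.hstack([im[140:220,240:340],t[170:250,250:350]]),(800,320),interpolation=cv2.INTER_CUBIC)[...,::-1])"
```

```text
[287.92723378 187.56315545] [286.8689738  195.16133703] 24
```

View pics/c3.png

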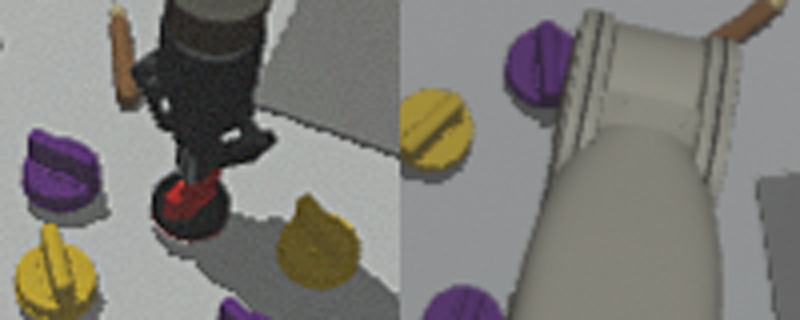

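The fingers look as if they are at the bar mid-length, around crop (190,180), yet the width reads 0. A small lift will show whether the cap comes along.

```bash
python3 -m creep '[[0,0,0.7,0,0,0],[0,0,0.7,0,0,0],[0,0,0.7,0,0,0],[0,0,0.9,0,0,0],[0,0,1,0,0,0],[0,0,1,0,0,0],[0,0,0,0,0,0]]'
python3 -c "
from h import *
st()
im=camera('side')
p=comp(red(im),(288,184),25);print(len(p),p.mean(0))
cv2.imwrite('pics/c4.png',cv2.resize(im[130:230,230:350],(720,600),interpolation=cv2.INTER_CUBIC)[...,::-1])"
```

```text
clock: 5.4
eef_pos: [0.5014, -0.1228, 0.0946]
tool_rot: [-0.625, 0.781, -0.001, 0.001]
ft_force: [0.3, -0.3, 0.5]
grip_width: 0.0004
grasp_force: 0.0
t 5.4 p [ 0.5014 -0.1228  0.0946] yyaw 167.31 z [ 0.004 -0.001 -1.   ] q [-0.24   0.346 -0.154  1.067  0.    -1.59 ] F [ 0.28 -0.32  0.53] T [ 0.004 -0.021  0.004] w 0.0004 g 0.0
39 [286.66666 185.84616]
```

View pics/c4.png

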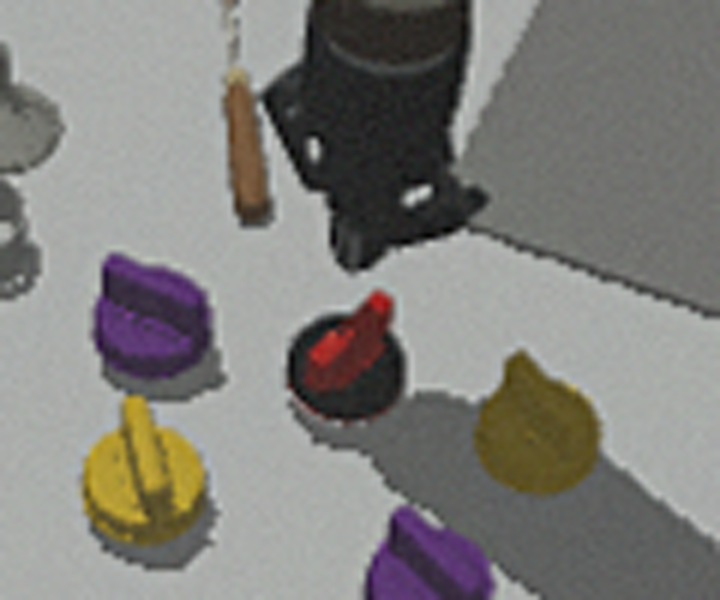

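Not held: the cap stays at about (347,365) in the crop, and the shut fingertips are at (355,268). I'll compare the reported TCP with the fingertips actually seen.

```bash
python3 - <<'E'
from h import *
o=status.get_obs(); p=o["eef_pos"]; print("TCP",p,"proj",proj("side",p),"seen (289.2,174.7)")
for z in (.08,.0946,.105,.115,.125): print(z,proj("side",[p[0],p[1],z]), onz("side",(289.2,174.7),z))
print("cam",ray("side",(0,0))[0],"top cam",ray("top",(0,0))[0])
for z in (.037,): print("shell",onz("side",(287.8,190.5),z))
im=camera("side"); q=comp(red(im),(288,184),14); r=cv2.minAreaRect(q); print(cv2.boxPoints(r))
for y in (-.03,.03):
  for z in (.037,.067): print("expected bar end",y,z,proj("side",(.5-y*.2,-.122+y*.976,z)))
E
```

```text
TCP [ 0.50085197 -0.1227147   0.09374564] proj [289.05276745 177.80376858] seen (289.2,174.7)
0.08 [288.6853468  180.45675421] [ 0.51004431 -0.14367104  0.08      ]
0.0946 [289.07582275 177.63729626] [ 0.50586529 -0.13308463  0.0946    ]
0.105 [289.35855045 175.59584182] [ 0.50288846 -0.12554363  0.105     ]
0.115 [289.6340813  173.60635271] [ 0.50002612 -0.11829266  0.115     ]
0.125 [289.9132905  171.59030382] [ 0.49716378 -0.1110417   0.125     ]
cam [0.22004647 0.59096053 1.09315008] top cam [ 3.23786429e-01 -1.48788060e-03  1.57706695e+00]
shell [ 0.4964777  -0.11596118  0.037     ]
[[281.  189. ]
 [292.  178. ]
 [294.5 180.5]
 [283.5 191.5]]
expected bar end -0.03 0.037 [290.28174311 181.681819  ]
expected bar end -0.03 0.067 [291.09074126 176.08326349]
expected bar end 0.03 0.037 [285.068782   195.94647132]
expected bar end 0.03 0.067 [285.79676849 190.48244548]
```

The tips seen fit a point that is either higher or further back than reported. A gentle touch-down with shut fingers on the bar will settle the height offset.

```bash
python3 -m creep '[[0,0.4,-1,0,0,0],[0,0.2,-0.8,0,0,0],[0,0,-0.4,0,0,0],[0,0,-0.2,0,0,0],[0,0,0,0,0,0]]'
python3 -m creep '[[0,0,-0.2,0,0,0],[0,0,-0.2,0,0,0],[0,0,0,0,0,0]]'
python3 -m creep '[[0,0,-0.2,0,0,0],[0,0,-0.2,0,0,0],[0,0,0,0,0,0]]'
```

```text
clock: 6.0
eef_pos: [0.4995, -0.1164, 0.0678]
tool_rot: [-0.625, 0.781, 0.001, -0.0]
ft_force: [-0.6, -0.0, -0.7]
grip_width: 0.0001
grasp_force: 0.0
clock: 6.3
eef_pos: [0.4999, -0.1165, 0.0645]
tool_rot: [-0.625, 0.781, 0.0, -0.0]
ft_force: [-0.5, 0.7, 0.2]
grip_width: 0.0002
grasp_force: 0.0
clock: 6.6
eef_pos: [0.4997, -0.1164, 0.0603]
tool_rot: [-0.625, 0.781, 0.0, -0.0]
ft_force: [0.8, 0.5, 0.2]
grip_width: -0.0002
grasp_force: 0.0
```

```bash
python3 -m creep '[[0,0,-0.2,0,0,0],[0,0,-0.2,0,0,0],[0,0,-0.2,0,0,0],[0,0,0,0,0,0]]'
python3 -m creep '[[0,0,-0.2,0,0,0],[0,0,-0.2,0,0,0],[0,0,0,0,0,0]]'
python3 -m creep '[[0,0,-0.2,0,0,0],[0,0,-0.1,0,0,0],[0,0,0,0,0,0]]'
python3 -m creep '[[0,0,-0.2,0,0,0],[0,0,0,0,0,0]]'
```

```text
clock: 7.0
eef_pos: [0.4997, -0.1164, 0.0542]
tool_rot: [-0.625, 0.781, 0.0, -0.0]
ft_force: [0.7, 0.2, 0.5]
grip_width: 0.0001
grasp_force: 0.0
clock: 7.3
eef_pos: [0.4997, -0.1164, 0.0503]
tool_rot: [-0.625, 0.781, 0.0, -0.0]
ft_force: [-0.4, 0.4, 0.2]
grip_width: -0.0003
grasp_force: 0.0
clock: 7.6
eef_pos: [0.4999, -0.1165, 0.0474]
tool_rot: [-0.625, 0.781, 0.0, -0.0]
ft_force: [0.9, 0.2, -0.0]
grip_width: 0.0001
grasp_force: 0.0
clock: 7.8
eef_pos: [0.4998, -0.1165, 0.0454]
tool_rot: [-0.625, 0.781, 0.0, -0.0]
ft_force: [0.2, -0.1, -0.1]
grip_width: -0.0
grasp_force: 0.0
```

```bash
python3 -m creep '[[0,0,-0.2,0,0,0],[0,0,0,0,0,0]]'
python3 -m creep '[[0,0,-0.2,0,0,0],[0,0,0,0,0,0]]'
python3 -m creep '[[0,0,-0.2,0,0,0],[0,0,0,0,0,0]]'
python3 -c "
from h import *
st()
im=camera('side')
p=comp(red(im),(288,184),25);print(len(p),p.mean(0))
cv2.imwrite('pics/c5.png',cv2.resize(im[150:220,250:330],(800,600),interpolation=cv2.INTER_CUBIC)[:,:,::-1])"
```

```text
clock: 8.0
eef_pos: [0.4998, -0.1165, 0.0433]
tool_rot: [-0.625, 0.781, 0.0, -0.0]
ft_force: [-1.0, -0.3, 0.7]
grip_width: 0.0002
grasp_force: 0.0
clock: 8.2
eef_pos: [0.5006, -0.1166, 0.0423]
tool_rot: [-0.625, 0.781, -0.001, 0.001]
ft_force: [-0.4, -0.4, 5.0]
grip_width: -0.0002
grasp_force: 2.4
clock: 8.4
eef_pos: [0.502, -0.1167, 0.0423]
tool_rot: [-0.625, 0.781, -0.002, 0.002]
ft_force: [-2.6, 1.9, 15.0]
grip_width: -0.0001
grasp_force: 7.5
t 8.4 p [ 0.502  -0.1167  0.0423] yyaw 167.32 z [ 0.005 -0.001 -1.   ] q [-2.290e-01  3.990e-01 -2.280e-01  9.390e-01  1.000e-03 -1.578e+00] F [-2.56  1.92 15.03] T [ 0.289  0.684 -0.009] w -0.0001 g 7.5
11 [282.0909  188.63637]
```

View pics/c5.png

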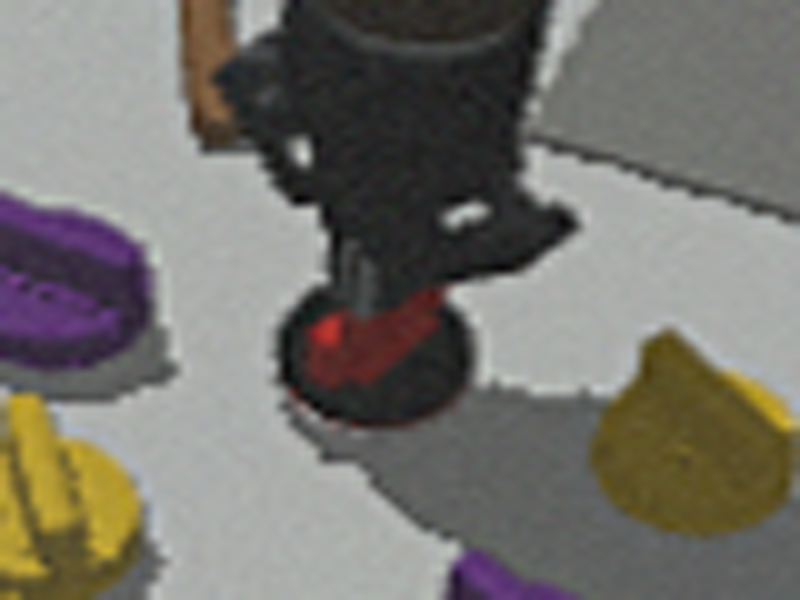

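Contact came at reported z ≈ 0.0428, where the bar top should be at 0.067. The fingertips therefore sit about 24 mm higher than the reported TCP. I'll back off, open and go about 24 mm deeper, watching the force.

```bash
python3 -m creep '[[0,0,2,0,0,0],[0,0,0,0,0,0],[0,0,0,0,0,0],[0,0,0,0,0,0]]' 0
python3 -m creep '[[0,0,-1,0,0,0],[0,0,-1,0,0,0],[0,0,-1,0,0,0],[0,0,0,0,0,0]]'
python3 -m creep '[[0,0,-0.5,0,0,0],[0,0,-0.5,0,0,0],[0,0,0,0,0,0]]'
python3 -m creep '[[0,0,0,0,0,0],[0,0,0,0,0,0],[0,0,0,0,0,0],[0,0,0,0,0,0],[0,0,0,0,0,0]]' -1
python3 -c "
from h import *
st()"
```

```text
clock: 8.85
eef_pos: [0.4994, -0.1164, 0.0587]
tool_rot: [-0.625, 0.781, 0.001, -0.0]
ft_force: [0.0, 0.4, 0.2]
grip_width: 0.0425
grasp_force: 0.0
clock: 9.25
eef_pos: [0.4979, -0.116, 0.0271]
tool_rot: [-0.625, 0.781, 0.002, -0.001]
ft_force: [-0.2, -0.5, -1.1]
grip_width: 0.0427
grasp_force: 0.0
clock: 9.55
eef_pos: [0.4996, -0.1164, 0.019]
tool_rot: [-0.625, 0.781, 0.0, -0.0]
ft_force: [-0.7, -0.1, -0.6]
grip_width: 0.0423
grasp_force: 0.0
clock: 10.05
eef_pos: [0.5003, -0.1166, 0.02]
tool_rot: [-0.625, 0.781, -0.0, 0.0]
ft_force: [0.5, -0.2, 2.1]
grip_width: 0.0128
grasp_force: 60.6
t 10.05 p [ 0.5003 -0.1166  0.02  ] yyaw 167.32 z [ 0.001 -0.    -1.   ] q [-0.229  0.427 -0.254  0.889  0.    -1.578] F [ 0.52 -0.16  2.09] T [ 0.073 -0.031 -0.087] w 0.0128 g 60.6
```

Held: width 12.8 mm, force 60 N. Next I lift and carry it above the neck, turning +84°.

```bash
python3 -m creep '[[0,0,1,0,0,0],[0,0,2,0,0,0],[0,0,3,0,0,0],[0,0,3,0,0,0],[0,0,3,0,0,0],[0,0,3,0,0,0],[0,0,2,0,0,0]]'
python3 -m creep '[[0,2.85,0,0,0,8.4],[0,2.85,0,0,0,8.4],[0,2.85,0,0,0,8.4],[0,2.85,0,0,0,8.4],[0,2.85,0,0,0,8.4]]'
python3 -m creep '[[0,2.85,0,0,0,8.4],[0,2.85,0,0,0,8.4],[0,2.85,0,0,0,8.4],[0,2.85,0,0,0,8.4],[0,2.85,0,0,0,8.3],[0,0,0,0,0,0],[0,0,0,0,0,0],[0,0,0,0,0,0]]'
python3 -c "
from h import *
o=st()
for n in ('top','side'):
    im=camera(n); globals()[n]=im
    e=proj(n,[o['eef_pos'][0],o['eef_pos'][1],o['eef_pos'][2]+.04]);p=comp(red(im),e,25);print(n,e,len(p),p.mean(0) if len(p) else 0)
cv2.imwrite('pics/c6.png',cv2.resize(np.hstack([top[160:260,140:260],side[170:270,180:300]]),(800,334),interpolation=cv2.INTER_CUBIC)[:,:,::-1])"
```

```text
clock: 10.75
eef_pos: [0.5003, -0.1166, 0.1923]
tool_rot: [-0.625, 0.781, -0.001, 0.001]
ft_force: [0.1, -0.4, -1.8]
grip_width: 0.0126
grasp_force: 60.2
clock: 11.25
eef_pos: [0.4993, 0.027, 0.1898]
tool_rot: [0.864, -0.503, -0.0, 0.0]
ft_force: [0.8, 0.1, -2.5]
grip_width: 0.0127
grasp_force: 60.1
clock: 12.05
eef_pos: [0.4996, 0.1678, 0.1896]
tool_rot: [0.986, -0.164, -0.0, 0.0]
ft_force: [0.3, 0.3, -3.7]
grip_width: 0.0131
grasp_force: 60.1
t 12.05 p [0.4996 0.1678 0.1896] yyaw -108.86 z [-0.001 -0.001 -1.   ] q [ 0.324  0.303  0.044  1.313 -0.    -2.488] F [ 0.3   0.33 -3.72] T [ 0.013 -0.009 -0.046] w 0.0131 g 60.1
top [195.0525203  212.35917082] 0 0
side [239.2896654  225.17565089] 0 0
```

View pics/c6.png

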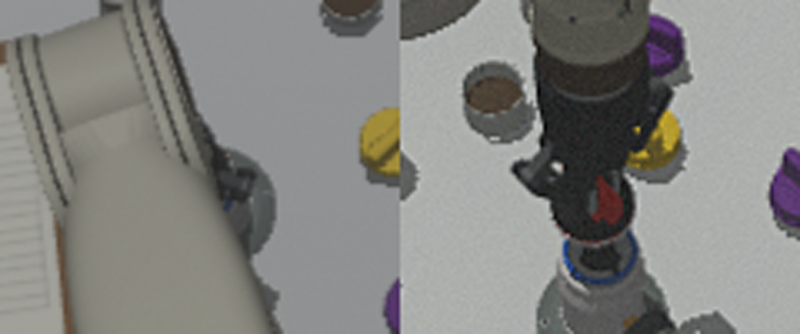

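The cap is held above the neck. In the side crop the shell spans about 553–634 with its lower rim at row 240, and the ring is centred near 600. I'll measure the offset between the flange rim and the ring in that one view.

```bash
python3 - <<'E'
from h import *
im=camera("side"); o=st(); p=o["eef_pos"]
sub=im[222:248,218:262]
h=cv2.cvtColor(im,cv2.COLOR_RGB2HSV)
# dark shell extents per row
for v in range(228,246):
    row=im[v,215:262].astype(int); d=np.nonzero((row.max(1)<75)|((row[:,0]>row[:,1]+35)))[0]
    print(v, (d.min()+215,d.max()+215) if len(d) else None, end="; ")
m=((im[...,0].astype(int)-im[...,1])>30)&((im[...,0].astype(int)-im[...,2])>25); q=comp(m,(238,235),20); print("\nred u",q[:,0].min(),q[:,0].max(),"v",q[:,1].min(),q[:,1].max())
hi=q[q[:,1]>=236]; print(hi.astype(int).tolist())
b=comp(blue(im),(240,245),18); print("blue",b.min(0),b.max(0))
a=np.linspace(0,2*np.pi,73)
for nm,c,zf in (("at TCP",(p[0],p[1]),.1875),("at ring side",(.4986,.1712),.1875),("at ring top",(.4979,.1672),.1875)):
    P=np.array([proj("side",(c[0]+.033*np.cos(t),c[1]+.033*np.sin(t),zf)) for t in a]); S=np.array([proj("side",(c[0]+.031*np.cos(t),c[1]+.031*np.sin(t),zf+.0195)) for t in a])
    print(nm,"flange u",P[:,0].min(),P[:,0].max(),"vmax",P[:,1].max(),"deck u",S[:,0].min(),S[:,0].max(),"c",proj("side",(*c,zf)))
E
```

```text
t 12.2 p [0.5    0.1675 0.1897] yyaw -108.89 z [-0. -0. -1.] q [ 0.323  0.302  0.044  1.312 -0.    -2.488] F [-0.59 -0.28 -1.51] T [0.01  0.022 0.006] w 0.0126 g 60.1
228 (np.int64(221), np.int64(249)); 229 (np.int64(225), np.int64(249)); 230 (np.int64(225), np.int64(249)); 231 (np.int64(225), np.int64(249)); 232 (np.int64(225), np.int64(249)); 233 (np.int64(226), np.int64(249)); 234 (np.int64(226), np.int64(249)); 235 (np.int64(226), np.int64(248)); 236 (np.int64(227), np.int64(248)); 237 (np.int64(228), np.int64(247)); 238 (np.int64(229), np.int64(246)); 239 (np.int64(229), np.int64(245)); 240 (np.int64(230), np.int64(244)); 241 (np.int64(233), np.int64(248)); 242 (np.int64(230), np.int64(249)); 243 (np.int64(231), np.int64(249)); 244 (np.int64(232), np.int64(249)); 245 (np.int64(230), np.int64(249)); 
red u 238.0 246.0 v 222.0 236.0
[[243, 236]]
blue [229. 239.] [250. 254.]
at TCP flange u 226.59620656802613 252.41918646840736 vmax 244.93888103160765 deck u 227.0583929697785 251.69671196857433 c [239.50768172 233.40611331]
at ring side flange u 226.27771665138906 252.15665433991086 vmax 246.3175030317691 deck u 226.73592028980843 251.42846895504343 c [239.21741924 234.73459317]
at ring top flange u 227.35902318087196 253.19241697932816 vmax 245.22294642119547 deck u 227.83335659512636 252.4817676146821 c [240.27509429 233.67993306]
```

```bash
python3 - <<'E'
from h import *
im=camera("side")
for u in (232,236,240,244): print(u,[tuple(int(x) for x in im[v,u]) for v in range(234,258)])
for v in (230,233): print(v,[(u,int(im[v,u].max())) for u in list(range(220,229))+list(range(246,254))])
for z in (.1875,.2): print(z,proj("side",(.5,.1675,z)))
E
```

```text
232 [(41, 40, 40), (46, 50, 50), (45, 45, 45), (42, 44, 43), (42, 41, 37), (41, 40, 45), (36, 34, 34), (83, 67, 64), (89, 88, 81), (70, 73, 70), (74, 79, 75), (74, 77, 76), (74, 76, 77), (71, 72, 69), (78, 77, 72), (61, 63, 66), (46, 55, 72), (40, 52, 79), (41, 54, 85), (60, 61, 65), (162, 159, 157), (155, 154, 151), (103, 103, 103), (83, 80, 81)]
236 [(42, 38, 40), (38, 41, 41), (38, 40, 39), (42, 40, 40), (29, 32, 33), (37, 39, 37), (39, 37, 35), (37, 42, 41), (84, 48, 50), (81, 72, 76), (45, 51, 52), (37, 40, 41), (36, 43, 42), (37, 34, 37), (40, 41, 44), (27, 31, 29), (56, 53, 54), (73, 71, 68), (72, 73, 77), (40, 53, 81), (49, 60, 73), (66, 68, 68), (85, 81, 81), (123, 120, 119)]
240 [(87, 38, 37), (61, 35, 32), (42, 41, 44), (37, 39, 36), (39, 37, 40), (41, 41, 39), (43, 43, 40), (35, 30, 30), (94, 84, 81), (67, 65, 63), (47, 50, 49), (39, 36, 39), (40, 41, 35), (42, 38, 36), (34, 38, 33), (41, 40, 38), (33, 36, 37), (65, 66, 66), (74, 76, 74), (47, 60, 77), (29, 44, 80), (61, 61, 67), (80, 83, 81), (96, 97, 97)]
244 [(82, 37, 35), (95, 48, 44), (61, 35, 34), (38, 38, 37), (33, 36, 36), (29, 26, 25), (62, 61, 57), (90, 89, 89), (56, 61, 59), (38, 42, 38), (47, 51, 50), (40, 39, 38), (41, 41, 37), (33, 34, 35), (40, 42, 41), (36, 38, 32), (25, 31, 27), (34, 34, 32), (35, 46, 64), (41, 54, 81), (54, 60, 70), (81, 83, 78), (94, 93, 92), (83, 85, 83)]
230 [(220, 181), (221, 180), (222, 183), (223, 178), (224, 173), (225, 45), (226, 42), (227, 46), (228, 40), (246, 72), (247, 35), (248, 34), (249, 35), (250, 107), (251, 191), (252, 173), (253, 171)]
233 [(220, 175), (221, 176), (222, 173), (223, 180), (224, 175), (225, 117), (226, 30), (227, 47), (228, 52), (246, 77), (247, 43), (248, 35), (249, 45), (250, 121), (251, 184), (252, 176), (253, 174)]
0.1875 [239.51413728 233.39630239]
0.2 [239.43110423 230.97031315]
```

The flange is offset about 7 mm along the bar from the tool axis. The top-view bar position gives the same figure. The correction is about (-0.8, +0.2) cm. I'll apply it, lower to just above the mouth and re-check.

```bash
python3 -m creep '[[-0.8,0.2,0,0,0,0],[0,0,-1,0,0,0],[0,0,-1,0,0,0],[0,0,-0.8,0,0,0],[0,0,0,0,0,0],[0,0,0,0,0,0]]'
cat > m.py <<'E'
from h import *
# shell outline in the side view vs. expected if centred on the ring
def meas():
    o=st(); p=o["eef_pos"]; zf=p[2]-.0025; im=camera("side").astype(int)
    c=proj("side",(.4986,.1712,zf+.02)); a=np.linspace(0,2*np.pi,73)
    S=np.array([proj("side",(.4986+.031*np.cos(t),.1712+.031*np.sin(t),zf+.0195)) for t in a]); F=np.array([proj("side",(.4986+.033*np.cos(t),.1712+.033*np.sin(t),zf)) for t in a])
    g=im.max(2); v0=int(round(c[1]))
    for v in (v0,v0+2,v0+4):
        r=g[v]; thr=100
        L=next(u for u in range(int(c[0])-8,200,-1) if r[u]>thr); Rr=next(u for u in range(int(c[0])+8,280) if r[u]>thr)
        print(v,"L",L,"R",Rr,"mid",(L+Rr)/2)
    print("exp deck mid",(S[:,0].min()+S[:,0].max())/2,"exp vmax",F[:,1].max())
    d=im[...,0]-im[...,1]; q=[(u,v) for u in range(230,250) for v in range(int(F[:,1].max())-7,int(F[:,1].max())+4) if d[v,u]>14]; print(q)
if __name__=="__main__": meas()
E
python3 m.py
```

```text
clock: 12.85
eef_pos: [0.4917, 0.1704, 0.161]
tool_rot: [0.987, -0.163, -0.0, 0.0]
ft_force: [0.7, 0.2, -2.4]
grip_width: 0.0126
grasp_force: 60.1
t 12.85 p [0.4917 0.1704 0.161 ] yyaw -108.78 z [-0.001 -0.    -1.   ] q [ 0.334  0.306 -0.028  1.239 -0.    -2.48 ] F [ 0.75  0.24 -2.37] T [ 0.011 -0.003 -0.024] w 0.0126 g 60.1
236 L 221 R 252 mid 236.5
238 L 227 R 252 mid 239.5
240 L 227 R 253 mid 240.0
exp deck mid 239.28175988020973 exp vmax 251.57095927674024
[(234, 248), (235, 249), (241, 244), (242, 249), (243, 249), (244, 244), (244, 249), (245, 244), (246, 244), (248, 246), (249, 246)]
```

Laterally within about 1 mm. I'll lower in small steps by feel.

```bash
python3 -m creep '[[0,0,-0.5,0,0,0],[0,0,-0.3,0,0,0],[0,0,0,0,0,0]]'
python3 -m creep '[[0,0,-0.2,0,0,0],[0,0,0,0,0,0]]'
python3 -m creep '[[0,0,-0.15,0,0,0],[0,0,0,0,0,0]]'
python3 -m creep '[[0,0,-0.15,0,0,0],[0,0,0,0,0,0]]'; python3 -c "
from h import *
st()"
```

```text
clock: 13.2
eef_pos: [0.4917, 0.1704, 0.1531]
tool_rot: [0.987, -0.163, -0.0, 0.0]
ft_force: [-0.1, 0.2, -1.1]
grip_width: 0.013
grasp_force: 60.1
clock: 13.4
eef_pos: [0.4919, 0.1705, 0.1514]
tool_rot: [0.987, -0.163, -0.0, 0.0]
ft_force: [-0.2, -0.5, -2.7]
grip_width: 0.0127
grasp_force: 60.1
clock: 13.6
eef_pos: [0.4919, 0.1705, 0.15]
tool_rot: [0.987, -0.163, -0.0, 0.0]
ft_force: [0.5, -0.5, -1.6]
grip_width: 0.0127
grasp_force: 60.1
clock: 13.8
eef_pos: [0.4919, 0.1705, 0.1484]
tool_rot: [0.987, -0.163, -0.0, 0.0]
ft_force: [-0.4, -0.6, -1.2]
grip_width: 0.0127
grasp_force: 60.1
t 13.8 p [0.4919 0.1705 0.1484] yyaw -108.78 z [-0. -0. -1.] q [ 0.334  0.313 -0.051  1.207  0.    -2.48 ] F [-0.43 -0.59 -1.19] T [-0.014  0.019  0.014] w 0.0127 g 60.1
```

```bash
python3 -m creep '[[0,0,-0.1,0,0,0],[0,0,0,0,0,0]]'
python3 -m creep '[[0,0,-0.1,0,0,0],[0,0,0,0,0,0]]'
python3 -m creep '[[0,0,-0.1,0,0,0],[0,0,0,0,0,0]]'; python3 -c "
from h import *
st()"
```

```text
clock: 14.0
eef_pos: [0.4919, 0.1705, 0.1475]
tool_rot: [0.987, -0.163, -0.0, 0.0]
ft_force: [0.3, -0.7, -2.1]
grip_width: 0.0126
grasp_force: 60.1
clock: 14.2
eef_pos: [0.4919, 0.1705, 0.1465]
tool_rot: [0.987, -0.163, -0.0, 0.0]
ft_force: [-0.6, 0.3, -1.6]
grip_width: 0.0129
grasp_force: 60.1
clock: 14.4
eef_pos: [0.4919, 0.1705, 0.1455]
tool_rot: [0.987, -0.163, -0.0, 0.0]
ft_force: [0.3, -0.3, -1.8]
grip_width: 0.0127
grasp_force: 60.1
t 14.4 p [0.4919 0.1705 0.1455] yyaw -108.78 z [-0. -0. -1.] q [ 0.334  0.315 -0.056  1.2    0.    -2.48 ] F [ 0.25 -0.31 -1.81] T [-0.006  0.035 -0.036] w 0.0127 g 60.1
```

```bash
python3 -m creep '[[0,0,-0.1,0,0,0],[0,0,0,0,0,0]]'
python3 -m creep '[[0,0,-0.1,0,0,0],[0,0,0,0,0,0]]'; python3 -c "
from h import *
st()"
```

```text
clock: 14.6
eef_pos: [0.4919, 0.1705, 0.1445]
tool_rot: [0.987, -0.163, -0.0, 0.0]
ft_force: [0.4, 0.9, -3.0]
grip_width: 0.0129
grasp_force: 60.1
clock: 14.8
eef_pos: [0.4919, 0.1704, 0.1434]
tool_rot: [0.987, -0.163, -0.0, 0.0]
ft_force: [0.1, 0.6, -1.8]
grip_width: 0.0127
grasp_force: 60.1
t 14.8 p [0.4919 0.1704 0.1434] yyaw -108.78 z [-0. -0. -1.] q [ 0.334  0.317 -0.059  1.195 -0.    -2.48 ] F [ 0.05  0.57 -1.83] T [-0.014  0.013 -0.002] w 0.0127 g 60.1
```

```bash
python3 -m creep '[[0,0,-0.1,0,0,0],[0,0,0,0,0,0]]'
python3 -m creep '[[0,0,-0.1,0,0,0],[0,0,0,0,0,0]]'; python3 -m creep '[[0,0,-0.1,0,0,0],[0,0,0,0,0,0]]'; python3 -c "
from h import *
st()"
```

```text
clock: 15.0
eef_pos: [0.4919, 0.1705, 0.1424]
tool_rot: [0.987, -0.163, -0.0, 0.0]
ft_force: [0.0, -0.6, -1.3]
grip_width: 0.0128
grasp_force: 60.1
clock: 15.2
eef_pos: [0.4919, 0.1705, 0.1415]
tool_rot: [0.987, -0.163, -0.0, 0.0]
ft_force: [-0.9, -0.6, -1.5]
grip_width: 0.0127
grasp_force: 60.1
clock: 15.4
eef_pos: [0.4919, 0.1704, 0.1404]
tool_rot: [0.987, -0.163, -0.0, 0.0]
ft_force: [0.3, 0.3, -1.5]
grip_width: 0.0129
grasp_force: 60.1
t 15.4 p [0.4919 0.1704 0.1404] yyaw -108.78 z [-0. -0. -1.] q [ 0.334  0.319 -0.064  1.188 -0.    -2.48 ] F [ 0.34  0.3  -1.5 ] T [ 0.002  0.016 -0.029] w 0.0129 g 60.1
```

```bash
python3 -m creep '[[0,0,-0.1,0,0,0],[0,0,0,0,0,0]]'
python3 -m creep '[[0,0,-0.1,0,0,0],[0,0,0,0,0,0]]'; python3 -c "
from h import *
st()"
```

```text
clock: 15.6
eef_pos: [0.4919, 0.1705, 0.1394]
tool_rot: [0.987, -0.163, -0.0, 0.0]
ft_force: [0.2, -0.6, -3.1]
grip_width: 0.013
grasp_force: 60.1
clock: 15.8
eef_pos: [0.4919, 0.1705, 0.1385]
tool_rot: [0.987, -0.163, -0.0, 0.0]
ft_force: [1.0, 0.1, -2.4]
grip_width: 0.0128
grasp_force: 60.1
t 15.8 p [0.4919 0.1705 0.1385] yyaw -108.78 z [-0. -0. -1.] q [ 0.334  0.321 -0.068  1.183 -0.    -2.48 ] F [ 0.96  0.09 -2.36] T [ 0.043 -0.028  0.013] w 0.0128 g 60.1
```

```bash
python3 m.py
```

```text
t 15.8 p [0.4919 0.1705 0.1385] yyaw -108.78 z [-0. -0. -1.] q [ 0.334  0.321 -0.068  1.183 -0.    -2.48 ] F [ 0.96  0.09 -2.36] T [ 0.043 -0.028  0.013] w 0.0128 g 60.1
241 L 222 R 252 mid 237.0
243 L 227 R 253 mid 240.0
245 L 227 R 252 mid 239.5
exp deck mid 239.43125683376834 exp vmax 255.5061751007855
[(230, 249), (232, 251), (234, 252), (235, 253), (236, 253), (237, 253), (241, 248), (242, 253), (243, 253), (244, 248), (244, 253), (245, 248), (245, 249), (246, 248)]
```

```bash
python3 -m creep '[[0,0,-0.1,0,0,0],[0,0,0,0,0,0]]'
python3 -m creep '[[0,0,-0.1,0,0,0],[0,0,0,0,0,0]]'; python3 -c "
from h import *
st()"
```

```text
clock: 16.05
eef_pos: [0.4919, 0.1705, 0.1375]
tool_rot: [0.987, -0.163, -0.0, 0.0]
ft_force: [0.5, -0.1, -1.7]
grip_width: 0.0129
grasp_force: 60.1
clock: 16.25
eef_pos: [0.4923, 0.1706, 0.1371]
tool_rot: [0.987, -0.163, 0.0, -0.0]
ft_force: [-0.6, -0.5, 2.5]
grip_width: 0.0124
grasp_force: 60.7
t 16.25 p [0.4923 0.1706 0.1371] yyaw -108.79 z [ 0.001  0.    -1.   ] q [ 0.334  0.321 -0.07   1.178  0.    -2.48 ] F [-0.61 -0.51  2.48] T [ 0.013  0.161 -0.042] w 0.0124 g 60.7
```

```bash
python3 -m creep '[[0,0,-0.1,0,0,0],[0,0,0,0,0,0]]'
 python3 -c "
from h import *
st()"
```

```text
clock: 16.45
eef_pos: [0.4925, 0.1707, 0.1362]
tool_rot: [0.987, -0.163, 0.001, -0.0]
ft_force: [-0.9, 0.3, 3.4]
grip_width: 0.0128
grasp_force: 60.9
t 16.45 p [0.4925 0.1707 0.1362] yyaw -108.79 z [ 0.001  0.001 -1.   ] q [ 0.334  0.322 -0.072  1.175  0.    -2.48 ] F [-0.87  0.29  3.37] T [-0.053  0.067 -0.011] w 0.0128 g 60.9
```

Contact came at reported z ≈ 0.137 with about 5 N, soft and still following the arm down. That is the seal at the expected height, so the pin is in the slots. Now I turn clockwise about the cap axis, about 6.5 mm along the bar from the TCP.

```bash
python3 -m creep '[[0.02,0.053,-0.02,0,0,-5],[0.025,0.051,-0.02,0,0,-5],[0,0,0,0,0,0]]';python3 -c "
from h import *
st()"
```

```text
clock: 16.75
eef_pos: [0.4931, 0.1719, 0.1359]
tool_rot: [0.969, -0.248, 0.001, -0.001]
ft_force: [-0.7, 0.1, 4.0]
grip_width: 0.0128
grasp_force: 61.0
t 16.75 p [0.4931 0.1719 0.1359] yyaw -118.77 z [ 0.002  0.001 -1.   ] q [ 0.335  0.324 -0.07   1.175  0.    -2.304] F [-0.69  0.13  4.03] T [ 0.113 -0.099 -0.027] w 0.0128 g 61.0
```

```bash
python3 -m creep '[[0.03,0.048,-0.03,0,0,-5],[0.034,0.046,-0.03,0,0,-5],[0,0,0,0,0,0]]';python3 -c "
from h import *
st()"
```

```text
clock: 17.05
eef_pos: [0.4939, 0.1728, 0.1354]
tool_rot: [0.944, -0.331, 0.001, -0.001]
ft_force: [-0.1, -0.3, 4.8]
grip_width: 0.0129
grasp_force: 61.1
t 17.05 p [0.4939 0.1728 0.1354] yyaw -128.68 z [ 0.002  0.001 -1.   ] q [ 0.337  0.326 -0.069  1.174  0.    -2.13 ] F [-0.09 -0.31  4.75] T [ 0.121 -0.116 -0.016] w 0.0129 g 61.1
```

```bash
python3 -m creep '[[0.037,0.043,-0.04,0,0,-5],[0.041,0.039,-0.04,0,0,-5],[0,0,0,0,0,0]]';python3 -c "
from h import *
st()"
python3 -m creep '[[0.044,0.036,-0.02,0,0,-5],[0.047,0.032,0,0,0,-5],[0,0,0,0,0,0]]';python3 -c "
from h import *
st()"
```

```text
clock: 17.35
eef_pos: [0.4947, 0.1736, 0.1347]
tool_rot: [0.911, -0.412, 0.001, -0.001]
ft_force: [-0.2, 0.3, 6.3]
grip_width: 0.0127
grasp_force: 61.3
t 17.35 p [0.4947 0.1736 0.1347] yyaw -138.66 z [ 0.002  0.001 -1.   ] q [ 0.338  0.328 -0.067  1.173 -0.    -1.955] F [-0.17  0.3   6.35] T [ 0.08  -0.091 -0.044] w 0.0127 g 61.3
clock: 17.65
eef_pos: [0.4958, 0.1743, 0.1346]
tool_rot: [0.872, -0.49, 0.001, -0.001]
ft_force: [-0.4, 0.7, 7.1]
grip_width: 0.0126
grasp_force: 61.3
t 17.65 p [0.4958 0.1743 0.1346] yyaw -148.66 z [ 0.003  0.001 -1.   ] q [ 0.338  0.33  -0.064  1.173 -0.    -1.78 ] F [-0.45  0.75  7.11] T [ 0.049 -0.165  0.004] w 0.0126 g 61.3
```

```bash
python3 -m creep '[[0.05,0.027,0.02,0,0,-5],[0.052,0.023,0,0,0,-5],[0.054,0.018,0,0,0,-5],[0,0,0,0,0,0]]';python3 -c "
from h import *
st()"
python3 -m creep '[[0.055,0.013,0,0,0,-5],[0.056,0.009,0,0,0,-5],[0,0,0,0,0,0]]';python3 -c "
from h import *
st()"
```

```text
clock: 18.05
eef_pos: [0.4973, 0.1749, 0.1348]
tool_rot: [0.8, -0.599, 0.001, -0.001]
ft_force: [-0.5, 0.9, 5.4]
grip_width: 0.0128
grasp_force: 61.3
t 18.05 p [0.4973 0.1749 0.1348] yyaw -163.67 z [ 0.003  0.001 -1.   ] q [ 0.338  0.333 -0.059  1.175 -0.    -1.517] F [-0.49  0.9   5.41] T [-0.026 -0.207 -0.006] w 0.0128 g 61.3
clock: 18.35
eef_pos: [0.4984, 0.1748, 0.1347]
tool_rot: [0.745, -0.667, 0.001, -0.001]
ft_force: [-0.4, 0.8, 5.8]
grip_width: 0.0125
grasp_force: 61.3
t 18.35 p [0.4984 0.1748 0.1347] yyaw -173.67 z [ 0.002 -0.    -1.   ] q [ 3.380e-01  3.360e-01 -5.700e-02  1.176e+00 -1.000e-03 -1.343e+00] F [-0.4   0.81  5.78] T [-0.035 -0.147 -0.03 ] w 0.0125 g 61.3
```

```bash
python3 -m creep '[[0.057,0.004,0.05,0,0,-5],[0,0,0.05,0,0,0],[0,0,0,0,0,0]]';python3 -c "
from h import *
st()"
python3 -m creep '[[0.028,0,0,0,0,-2.5],[0.028,0,0,0,0,-2.5],[0,0,0,0,0,0]]';python3 -c "
from h import *
st()"
```

```text
clock: 18.65
eef_pos: [0.4987, 0.1747, 0.1351]
tool_rot: [0.716, -0.699, 0.001, -0.0]
ft_force: [-0.3, -0.4, 4.0]
grip_width: 0.0123
grasp_force: 61.0
t 18.65 p [0.4987 0.1747 0.1351] yyaw -178.62 z [ 0.001 -0.    -1.   ] q [ 3.380e-01  3.360e-01 -5.400e-02  1.179e+00 -1.000e-03 -1.257e+00] F [-0.32 -0.39  3.99] T [-0.262 -0.321  0.014] w 0.0123 g 61.0
clock: 18.95
eef_pos: [0.4984, 0.1747, 0.1351]
tool_rot: [-0.684, 0.729, -0.0, -0.0]
ft_force: [-1.7, -1.6, 5.7]
grip_width: 0.0131
grasp_force: 61.2
t 18.95 p [0.4984 0.1747 0.1351] yyaw 176.34 z [-0. -0. -1.] q [ 0.337  0.337 -0.053  1.181 -0.    -1.169] F [-1.65 -1.6   5.71] T [-0.27   0.03   0.029] w 0.0131 g 61.2
```

```bash
python3 -m creep '[[0.028,-0.002,0,0,0,-2.5],[0,0,0,0,0,0]]';python3 -c "
from h import *
st()"
python3 -m creep '[[0.028,-0.003,0,0,0,-2.5],[0,0,0,0,0,0]]';python3 -c "
from h import *
st()"
python3 -m creep '[[0.028,-0.005,0,0,0,-2.5],[0,0,0,0,0,0]]';python3 -c "
from h import *
st()"
```

```text
clock: 19.15
eef_pos: [0.4986, 0.1747, 0.1351]
tool_rot: [-0.668, 0.744, -0.0, -0.0]
ft_force: [-0.4, -1.0, 5.0]
grip_width: 0.0131
grasp_force: 61.2
t 19.15 p [0.4986 0.1747 0.1351] yyaw 173.84 z [-0. -0. -1.] q [ 0.337  0.338 -0.052  1.181 -0.    -1.126] F [-0.4  -1.03  4.95] T [-0.268  0.086  0.096] w 0.0131 g 61.2
clock: 19.35
eef_pos: [0.4988, 0.1746, 0.135]
tool_rot: [-0.652, 0.758, -0.0, -0.0]
ft_force: [-1.7, -0.9, 5.1]
grip_width: 0.0128
grasp_force: 61.2
t 19.35 p [0.4988 0.1746 0.135 ] yyaw 171.34 z [-0.    -0.001 -1.   ] q [ 0.337  0.338 -0.052  1.181 -0.    -1.083] F [-1.69 -0.86  5.06] T [-0.273  0.082  0.054] w 0.0128 g 61.2
clock: 19.55
eef_pos: [0.4991, 0.1746, 0.135]
tool_rot: [-0.635, 0.772, -0.0, -0.0]
ft_force: [-1.2, -1.7, 5.8]
grip_width: 0.0127
grasp_force: 61.3
t 19.55 p [0.4991 0.1746 0.135 ] yyaw 168.85 z [-0.    -0.001 -1.   ] q [ 0.337  0.339 -0.051  1.182 -0.    -1.039] F [-1.25 -1.74  5.82] T [-0.3    0.11   0.099] w 0.0127 g 61.3
```

```bash
cat > s.py <<'E'
from h import *
o=status.get_obs(); M=Ro.from_quat(o["tool_rot"]).as_matrix(); y=np.degrees(np.arctan2(M[1,1],M[0,1]))
print("turned",round((-108.79-y)%360,1),"Tz",o["ft_torque"].round(3),"F",o["ft_force"].round(1),"p",o["eef_pos"].round(4))
E
python3 -m creep '[[0.028,-0.006,0,0,0,-2.5],[0,0,0,0,0,0]]' >/dev/null;python3 s.py
python3 -m creep '[[0.028,-0.007,0,0,0,-2.5],[0,0,0,0,0,0]]' >/dev/null;python3 s.py
python3 -m creep '[[0.027,-0.008,0,0,0,-2.5],[0,0,0,0,0,0]]' >/dev/null;python3 s.py
python3 -m creep '[[0.027,-0.01,0,0,0,-2.5],[0,0,0,0,0,0]]' >/dev/null;python3 s.py
```

```text
turned 84.8 Tz [-0.312  0.206  0.187] F [-1.8 -0.9  4.5] p [0.4993 0.1745 0.135 ]
turned 87.3 Tz [-0.313  0.186  0.25 ] F [-1.4 -0.5  5.7] p [0.4995 0.1744 0.135 ]
turned 89.9 Tz [-0.303  0.014 -0.049] F [-0.6 -1.3  6.2] p [0.4999 0.1743 0.135 ]
turned 92.4 Tz [-0.373 -0.002 -0.011] F [-0.1 -1.2  5.9] p [0.5005 0.1742 0.135 ]
```

Torque built to 0.25 N m and dropped at about 88°, which is the first click, with the cap against its stop. I'll keep counting.

```bash

python3 -m creep '[[0.052,-0.022,0,0,0,-5],[0,0,0,0,0,0]]' >/dev/null;python3 s.py
python3 -m creep '[[0.025,-0.013,0,0,0,-2.5],[0,0,0,0,0,0]]' >/dev/null;python3 s.py
python3 -m creep '[[0.025,-0.014,0,0,0,-2.5],[0,0,0,0,0,0]]' >/dev/null;python3 s.py
python3 -m creep '[[0.024,-0.015,0,0,0,-2.5],[0,0,0,0,0,0]]' >/dev/null;python3 s.py
python3 -m creep '[[0.024,-0.015,0,0,0,-2.5],[0,0,0,0,0,0]]' >/dev/null;python3 s.py
python3 -m creep '[[0.023,-0.016,0,0,0,-2.5],[0,0,0,0,0,0]]' >/dev/null;python3 s.py
```

```text
turned 97.4 Tz [-0.297  0.25   0.002] F [-1.  -0.4  6.4] p [0.5005 0.174  0.135 ]
turned 99.9 Tz [-0.303  0.318  0.063] F [-2.1 -1.   5.7] p [0.5006 0.1739 0.135 ]
turned 102.4 Tz [-0.268  0.344  0.049] F [-1.9  0.2  5.6] p [0.5008 0.1738 0.1349]
turned 104.9 Tz [-0.342  0.348  0.083] F [-2.2 -1.   6.3] p [0.501  0.1736 0.135 ]
turned 107.4 Tz [-0.302  0.314  0.07 ] F [-2.2 -1.1  7. ] p [0.5012 0.1736 0.135 ]
turned 109.8 Tz [-0.231  0.432  0.132] F [-2.1 -0.8  6.7] p [0.5014 0.1734 0.1349]
```

```bash

python3 -m creep '[[0.022,-0.017,0,0,0,-2.5],[0,0,0,0,0,0]]' >/dev/null;python3 s.py
python3 -m creep '[[0.022,-0.018,0,0,0,-2.5],[0,0,0,0,0,0]]' >/dev/null;python3 s.py
python3 -m creep '[[0.021,-0.019,0,0,0,-2.5],[0,0,0,0,0,0]]' >/dev/null;python3 s.py
python3 -m creep '[[0.04,-0.04,0,0,0,-5],[0,0,0,0,0,0]]' >/dev/null;python3 s.py
python3 -m creep '[[0.037,-0.043,0,0,0,-5],[0,0,0,0,0,0]]' >/dev/null;python3 s.py
```

```text
turned 112.3 Tz [-0.459  0.587  0.068] F [-1.8 -2.2  6.7] p [0.5016 0.1732 0.1348]
turned 114.9 Tz [-0.356  0.128  0.013] F [-0.4 -0.2  5.7] p [0.5021 0.1729 0.1349]
turned 117.4 Tz [-0.263  0.162 -0.018] F [-2.  -0.8  4.5] p [0.5024 0.1728 0.135 ]
turned 122.4 Tz [-0.246  0.443  0.049] F [-2.6 -0.6  6.1] p [0.5023 0.1724 0.1349]
turned 127.4 Tz [-0.276  0.539  0.052] F [-3.  -0.3  5.4] p [0.5025 0.172  0.1349]
```

```bash

python3 -m creep '[[0.017,-0.022,0,0,0,-2.5],[0,0,0,0,0,0]]' >/dev/null;python3 s.py
python3 -m creep '[[0.016,-0.023,0,0,0,-2.5],[0,0,0,0,0,0]]' >/dev/null;python3 s.py
python3 -m creep '[[0.015,-0.023,0,0,0,-2.5],[0,0,0,0,0,0]]' >/dev/null;python3 s.py
python3 -m creep '[[0.015,-0.024,0,0,0,-2.5],[0,0,0,0,0,0]]' >/dev/null;python3 s.py
python3 -m creep '[[0.014,-0.025,0,0,0,-2.5],[0,0,0,0,0,0]]' >/dev/null;python3 s.py
```

```text
turned 129.8 Tz [-0.239  0.615  0.093] F [-2.5 -0.2  5.7] p [0.5026 0.1718 0.1348]
turned 132.3 Tz [-0.261  0.621  0.132] F [-3.6 -1.3  7. ] p [0.5027 0.1717 0.1349]
turned 134.9 Tz [-0.277  0.225 -0.064] F [-0.8 -1.2  6.4] p [0.5032 0.1713 0.1348]
turned 137.4 Tz [-0.278  0.342 -0.058] F [-1.4 -0.7  5.5] p [0.5037 0.1711 0.1349]
turned 139.9 Tz [-0.306  0.368  0.039] F [-1.3  0.1  5.9] p [0.5037 0.1709 0.1349]
```

Three torque drops counted, at about 88, 114 and 134°. I'll ease the pressure, open and retreat.

```bash

python3 -m creep '[[0,0,0.1,0,0,0],[0,0,0.05,0,0,0],[0,0,0,0,0,0]]' ;python3 s.py
python3 -m creep '[[0,0,0,0,0,0],[0,0,0,0,0,0],[0,0,0,0,0,0],[0,0,0,0,0,0]]' 0
python3 -m creep '[[0,0,1,0,0,0],[0,0,2,0,0,0],[0,0,3,0,0,0],[0,0,3,0,0,0]]'
python3 -m creep '[[-3,-5,2,0,0,0],[-3,-5,2,0,0,0],[-3,-5,0,0,0,0],[-3,-5,0,0,0,0],[0,-5,0,0,0,0],[0,0,0,0,0,0],[0,0,0,0,0,0]]'
python3 -c "
from h import *
im=np.hstack([camera('top')[170:250,150:250],camera('side')[200:280,190:290]])
cv2.imwrite('pics/c7.png',cv2.resize(im,(800,320),interpolation=cv2.INTER_CUBIC)[:,:,::-1])"
```

```text
clock: 23.85
eef_pos: [0.5036, 0.1709, 0.1354]
tool_rot: [-0.185, 0.983, -0.0, -0.001]
ft_force: [-1.1, -0.1, -1.5]
grip_width: 0.013
grasp_force: 60.2
turned 139.9 Tz [-0.128  0.085  0.003] F [-1.1 -0.1 -1.5] p [0.5036 0.1709 0.1354]
clock: 24.25
eef_pos: [0.5046, 0.1711, 0.1364]
tool_rot: [-0.184, 0.983, 0.0, 0.0]
ft_force: [-0.7, 0.2, 0.9]
grip_width: 0.0429
grasp_force: 0.0
clock: 24.65
eef_pos: [0.5042, 0.1709, 0.2278]
tool_rot: [-0.184, 0.983, -0.0, -0.0]
ft_force: [0.9, 0.5, 0.0]
grip_width: 0.0429
grasp_force: 0.0
clock: 25.35
eef_pos: [0.4044, -0.0469, 0.2597]
tool_rot: [-0.182, 0.983, 0.0, 0.001]
ft_force: [0.4, -0.5, -0.7]
grip_width: 0.0427
grasp_force: 0.0
```

View pics/c7.png

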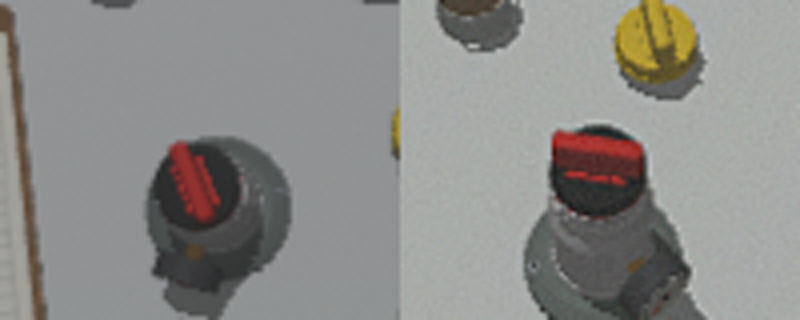

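The cap sits upright and centred on the neck, with the bar at about 20° yaw, as three clicks past home should give. When I eased the arm up, the force dropped while the cap stayed down, so the lips are holding it.

```bash
python3 -c "
from workcell import ticket
print(ticket.job_done())"
```

```text
the job is handed in; nothing more can be done
None
```

The cap is seated, turned home against its stop and clicked three times by the torque readings, then released and handed in at about 25 s; the hand-in returned no verdict.

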